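# Push the tumblers into the cup dock

### The arm

A 7-joint arm with a two-finger parallel gripper is mounted at the origin on a cart in front of the work surface, level with it; the furniture and walls round the work are solid. World frame = base frame: x ahead of the robot, y to its left, z up, the work surface at z = 0. Lengths are in m, angles in rad, forces in N, time in s.
With the tool pointing down it reaches from about 0.425 to 0.925 m from the base axis. Payload 6.8 kg.
Tool frame: the origin (TCP) lies on the centre line of the jaws, within the pads' length; the fingertips stand 17 mm ahead of it and the grasp point (between the pads) lies 2 mm behind it (nose_length is the distance from the TCP to the fingertips, in m); z points along the fingers, x is the direction in which the jaws open and shut, and the axes are right-handed (so a half turn about z gives the same grasp; the last joint's range is limited). The gripper opens to 85 mm and grips with 20 to 120 N. Pads are 22 mm wide; open, the fingers measure 114 mm over their backs; the gripper's body (76 mm by 85 mm) begins 54 mm behind the grasp point. The pads swing forward as they close: fully open they stand 13 mm farther back than shut.
Start: joints at [1.013, 0.477, 0.022, 1.555, -0.011, 1.109, -0.083], TCP at [0.293, -0.608, 0.248] pointing down, gripper open.
Joint ranges: [-2.96, 2.96], [-0.34, 2.1], [-1.41, 1.46], [0.24, 2.44], [-1.37, 4.51], [0.17, 1.92], [-2.96, 2.96]. Speed limits (rad/s): [2.39, 2.39, 3.14, 3.14, 3.14, 3.14, 3.14].

### API

Orientations are given as a unit quaternion [w, x, y, z].
In Python, from station import * gives the robot as it stands.
- The arm moves only by the tool send_rows, never from a script. Its argument "commands" is a list of rows, each an object with "translation": the shift along the tool's x, y, z in m, a list of three; "rot": the turn, a rotation vector about the tool's x, y, z in degrees, a list of three; "grip": the finger opening in m, from 0 to 0.0854. In form: [{"translation": [tx, ty, tz], "rot": [rx, ry, rz], "grip": grip}, ...]. A call has exactly 5 rows; each row shifts and turns the commanded pose from where the row before left it, along the tool's axes as they then stand; what a row does not reach is not made up. A row lasts 1/12 s, in which the tool goes at most 41.7 mm and 7.16 degrees, less where a joint would pass 70% of its speed; a pose out of reach is approached as far as the arm can. A call with a gripper value outside its range is refused whole. The fingers move at their own pace and stop on an object; "force" is the grip in N (left out, the last holds). Time passes only in rows, so rows that do not move let the fingers close, or fill a call up. It gives the time, the measured TCP pose, the force and the opening at its end, in the units of the state.
- get_obs(): the state, without advancing time (a new reading comes with each control period).
- read_camera(name): name is "scene" or "top"; returns a dict with "pixels" (384x512x3 uint8, red, green, blue), "depth" (384x512 float32, m along the optical axis (not along the pixel's ray), 0 where there is no reading), "mtx" (3x3 intrinsics, pixels), "dist" ([k1, k2, p1, p2, k3] as OpenCV has them; the pictures are not rectified), "extrinsics" (4x4, takes a point from camera to world coordinates). Camera axes: x right, y up, looking along -z (the intrinsics and any distortion apply to the point x, -y, -z); pixel columns grow to the right and rows downward; lengths in m; the calibration is good to about 2 mm. A picture is of the moment at which its call begins.
- hand_in(): hands the job in, once; it reports no verdict.
The state is a dict: "t": time; "q": joint angles; "joint_vel": joint speeds; "joint_torque": joint torques, N m; "eef_pos": TCP position; "tool_rot": TCP orientation; "contact_force": force on the tool from outside, world axes, zero at the start; "torque": the same for the moment, N m; "gripper_width": opening from 0.0 (shut) to 1.0 (fully open).
Only numpy, scipy, OpenCV 4.12 (cv2) and the standard library are available. Lean on these libraries where they do the work, as an engineer would, in place of code of your own. Each camera call takes 0.05 s, during which the arm holds its last target.

### The job

Two upturned steel tumblers stand loose on the worktop. With the outside of your fingers, gently push each of them along the worktop into the wooden cup dock, one in each bay, until it rests against the back rail. Never reach round a tumbler to grip it, do not lift it or tip it over, leave everything else standing where it is, and finish with the hand clear.

Things in the scene. Friction and masses are not known exactly. Their poses are not given: they have to be found in the camera images.
- tumbler_a: one of two identical round brushed-steel tumblers, loose, standing upside down (closed end up): 68 mm across at the foot, slightly narrower above, 74 mm high, about 0.11 kg. Origin: centre of its underside, z axis up. It can go into either bay.
- tumbler_b: the other steel tumbler, identical to tumbler_a.
- dock: fixed dark wooden dock left of the tumblers, no floor: back rail 210 x 16 mm, 34 mm high; three fins 10 mm thick, 28 mm high, reach 50 mm out of the rail's front face and make two bays 90 mm wide, centres 100 mm apart. Origin: worktop level, on the rail's front face at the middle fin. x runs along the rail (about away from the robot), y into the rail (about left): push along +y.
- bay_near (a point): centre of the back of the bay nearer to the robot: on the rail's front face, at worktop height, midway between the fins; axes as the dock's. A tumbler that is home has its origin 34 mm from it towards -y of the dock.
- bay_far (a point): the same point of the bay farther from the robot.
- honey_jar: bystander: amber jar with a cork lid, 55 mm across, 81 mm high; origin at the centre of its underside.
- tamper: bystander: coffee tamper, steel foot 57 mm across and black handle, 82 mm high; origin at the centre of its underside.
- tablet_tub: bystander: lidded green tub, 57 mm across, 80 mm high; origin at the centre of its underside.
- mug: bystander: tall white mug, 79 mm across, 116 mm with its handle, 112 mm high; origin at the centre of its underside.
- milk_jug: bystander: steel milk jug behind the dock, 77 x 112 mm with handle, 84 mm high; origin at the centre of its underside.
- spice_jar: bystander: small glass spice jar with a light cap behind the dock, 39 mm across, 99 mm high; origin at the centre of its underside.

How it is judged:
By the outcome, as a careful person would: the job done as asked, in the order asked, and still so for the second after the job is handed in, with the robot touching nothing.
It also fails if it takes over 69 s, if anything falls off the work surface, if the arm or the gripper's body presses on something with over 40 N, if the wrist force passes 120 N, or if a joint passes its speed limit or range.

## Working session

There is one attempt and no reset: what is moved stays moved. The work goes in short steps, Python scripts to look and compute and a tool call to move; the robot and the scene stay as the last step left them, time stands still between calls to the robot, and variables do not carry over. Pictures are saved under pics/ and viewed, and the job is handed in when it is done.

Besides the shell and the picture viewer there is one more tool, called as name([rows], argument=value, ...), one row to a line, values as JSON. send_rows: Moves the arm, as the interface text tells. Its arguments: {"type":"object","properties":{"commands":{"type":"array","items":{"type":"object","properties":{"translation":{"type":"array","items":{"type":"number"}},"rot":{"type":"array","items":{"type":"number"}},"grip":{"type":"number"}}}},"force":{"type":"number"}},"required":["commands"]}

```bash
ls; mkdir -p pics; python3 - <<'E'
from station import *
import cv2,numpy as np
o=get_obs()
for k in ['t','eef_pos','tool_rot','contact_force','gripper_width']: print(k,o[k])
for n in ['scene','top']:
    c=read_camera(n)
    cv2.imwrite(f'pics/{n}0.png',cv2.resize(c['pixels'][:,:,::-1],None,fx=1.5,fy=1.5))
    np.savez(f'{n}0.npz',**c)
    print(n,c['mtx'],c['dist'],c['extrinsics'])
E
```

```text
pics
t 0.0
eef_pos [ 0.29322316 -0.60736577  0.24734537]
tool_rot [-4.23294317e-04  8.46986984e-01 -5.31612850e-01 -8.05122533e-04]
contact_force [ 0.12024269 -0.53717853  0.18175447]
gripper_width 0.9972542772218732
scene [[359.83344753   0.         246.7240495 ]
 [  0.         359.83344753 189.768673  ]
 [  0.           0.           1.        ]] [-0.10582056  0.          0.          0.          0.        ] [[-0.60247275  0.57434467 -0.55421547  0.15054885]
 [-0.79805641 -0.42348027  0.42868453  0.36576265]
 [ 0.01151335  0.70056595  0.71349477  0.64692928]
 [ 0.          0.          0.          1.        ]]
top [[404.52380654   0.         264.09396334]
 [  0.         404.52380654 187.18158716]
 [  0.           0.           1.        ]] [-0.14297542  0.          0.          0.          0.        ] [[ 0.00701362  0.99652963 -0.08294282  0.52300584]
 [-0.99981027  0.00849563  0.01752842  0.00784564]
 [ 0.01817224  0.08280415  0.99640014  1.23086014]
 [ 0.          0.          0.          1.        ]]
```

View pics/scene0.png

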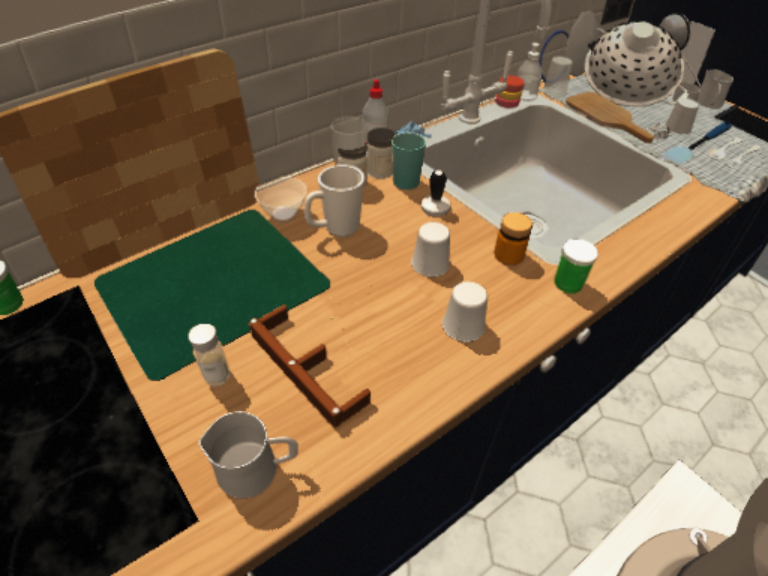

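View pics/top0.png

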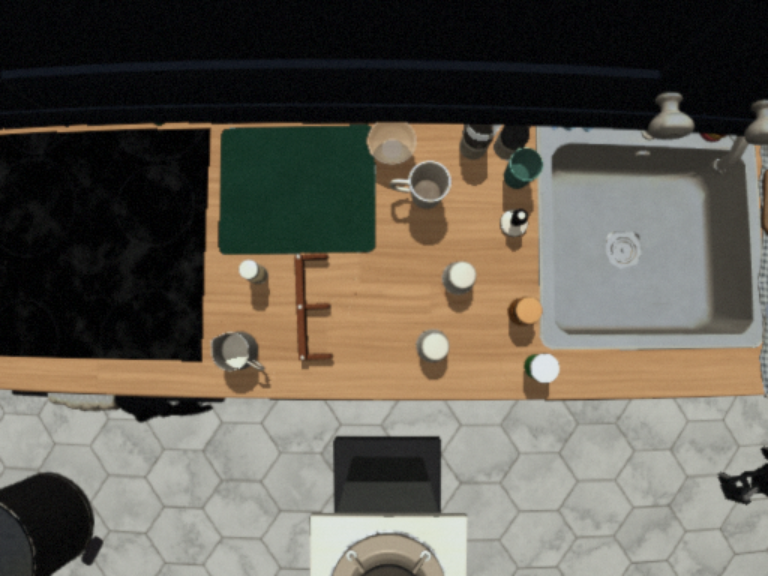

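Scene view: two tumblers at about (432,250) and (467,312), the dock at (295,362), jar, tub and tamper right of the tumblers. Top view (1.5x): tumblers at (461,277) and (434,347), dock rail from (300,257) to (303,357) with fins pointing right, jar (526,311), tub (543,369), tamper (514,222), mug (430,185).

```bash
cat > h.py <<'E'
import numpy as np,cv2
def cloud(c):
    h,w=c['depth'].shape
    u,v=np.meshgrid(np.arange(w),np.arange(h))
    p=cv2.undistortPoints(np.stack([u,v],-1).reshape(-1,1,2).astype(np.float64),c['mtx'],c['dist']).reshape(h,w,2)
    d=c['depth']
    P=np.stack([p[...,0]*d,-p[...,1]*d,-d],-1)
    W=P@c['extrinsics'][:3,:3].T+c['extrinsics'][:3,3]
    W[d==0]=np.nan
    return W
def plane(c,uv,z):
    p=cv2.undistortPoints(np.array(uv,float).reshape(-1,1,2),c['mtx'],c['dist']).reshape(-1,2)
    D=np.c_[p[:,0],-p[:,1],-np.ones(len(p))]@c['extrinsics'][:3,:3].T
    o=c['extrinsics'][:3,3]
    return o+D*((z-o[2])/D[:,2])[:,None]
def blobs(c,lo,hi,reg=(0.3,0.95,-0.5,0.4)):
    W=cloud(c)
    m=(W[...,2]>lo)&(W[...,2]<hi)&(W[...,0]>reg[0])&(W[...,0]<reg[1])&(W[...,1]>reg[2])&(W[...,1]<reg[3])
    n,l,st,ce=cv2.connectedComponentsWithStats(m.astype(np.uint8))
    out=[]
    for i in range(1,n):
        if st[i,4]<25: continue
        q=W[l==i]
        (cx,cy),r=cv2.minEnclosingCircle(q[:,:2].astype(np.float32))
        out.append((ce[i].round(1),st[i,4],np.round([cx,cy,r],4),np.round(q.mean(0),4)))
    return out
E
python3 - <<'E'
from h import *
for n in ['top','scene']:
    c=dict(np.load(n+'0.npz'))
    W=cloud(c); print(n)
    for b in blobs(c,.062,.13): print(' tall',*b)
    # dock
    m=(W[...,2]>.020)&(W[...,2]<.042)&(W[...,0]>.35)&(W[...,0]<.75)&(W[...,1]>-.02)&(W[...,1]<.25)
    hsv=cv2.cvtColor(c['pixels'],cv2.COLOR_RGB2HSV)
    nn,l,st,ce=cv2.connectedComponentsWithStats(m.astype(np.uint8))
    for i in range(1,nn):
        if st[i,4]>60:
            q=W[l==i]; print(' dock',ce[i],st[i,4],q.min(0),q.max(0),cv2.minAreaRect(q[:,:2].astype(np.float32)))
    print(' table',np.nanmedian(W[...,2][(np.abs(W[...,2])<.02)]))
c=dict(np.load('top0.npz'))
cv2.imwrite('pics/crop.png',cv2.resize(c['pixels'][150:260,130:390,::-1],None,fx=3,fy=3,interpolation=cv2.INTER_CUBIC))
E
```

```text
top
 tall [319.   90.4] 340 [ 0.9131 -0.1759  0.037 ] [ 0.9027 -0.1705  0.0935]
 tall [345.8  98.9] 525 [ 0.8728 -0.2479  0.061 ] [ 0.8813 -0.251   0.0858]
 tall [283.8 119.8] 377 [ 0.8051 -0.0549  0.056 ] [ 0.8122 -0.0675  0.0954]
 tall [346.1 144.2] 98 [ 0.7479 -0.2528  0.0161] [ 0.747  -0.251   0.0779]
 tall [166.8 180.1] 166 [0.6365 0.2676 0.0191] [0.6357 0.2645 0.091 ]
 tall [307.6 183.5] 258 [ 0.6308 -0.1392  0.0268] [ 0.631  -0.1378  0.0735]
 tall [351.6 206.7] 266 [ 0.5643 -0.2662  0.0265] [ 0.5645 -0.2646  0.0794]
 tall [145.5 234.1] 87 [0.4822 0.3071 0.0378] [0.4814 0.3264 0.0759]
 tall [165.8 235.5] 68 [0.4823 0.2673 0.0422] [0.4783 0.2674 0.075 ]
 tall [289.8 230.9] 280 [ 0.4942 -0.088   0.0274] [ 0.4947 -0.0869  0.0733]
 tall [362.8 245. ] 300 [ 0.4547 -0.2983  0.0285] [ 0.4548 -0.2968  0.0794]
 dock [203.42931937 204.11343805] 573 [0.46771302 0.11328357 0.02009071] [0.67713336 0.19047167 0.04029981] ((0.5723692774772644, 0.15227732062339783), (0.2072700560092926, 0.0664709210395813), 3.4210355281829834)
 table 0.0026229748663078034
scene
 tall [301.1  70. ] 34 [ 0.9478 
[... 183 characters left out ...]
68  0.0739]
 tall [343.8 150.3] 306 [ 0.5623 -0.2658  0.0277] [ 0.5597 -0.2591  0.0764]
 tall [288.7 156. ] 302 [ 0.6322 -0.1379  0.0273] [ 0.6285 -0.1335  0.0726]
 tall [385.6 168.6] 370 [ 0.4534 -0.2973  0.0308] [ 0.4517 -0.2903  0.0767]
 tall [312.6 197.5] 401 [ 0.4948 -0.0863  0.028 ] [ 0.4913 -0.0819  0.0728]
 tall [136.4 228.2] 414 [0.637  0.2694 0.0202] [0.6304 0.2701 0.0867]
 tall [159.7 294. ] 720 [0.4753 0.29   0.0558] [0.4819 0.2986 0.0746]
 dock [201.58577778 244.84088889] 1125 [0.46535201 0.11544113 0.02000536] [0.67839913 0.19090177 0.03710029] ((0.5720164179801941, 0.15443649888038635), (0.21135714650154114, 0.06625764816999435), 3.4187021255493164)
 table 0.002134653617361426
```

View pics/crop.png

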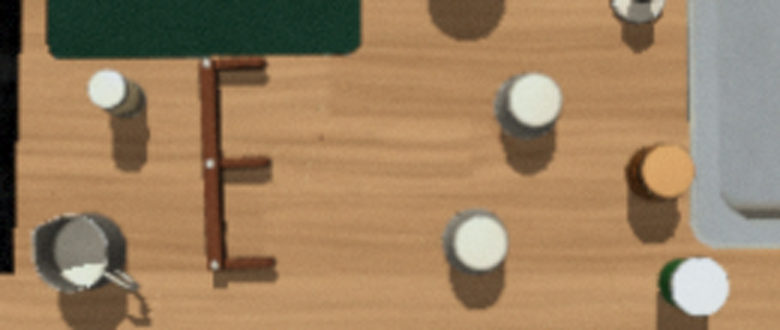

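```bash
python3 - <<'E'
import station
print([n for n in dir(station) if not n.startswith('_')], getattr(station,'nose_length',None))
print(station.get_obs().keys())
E
```

```text
['PlanningError', 'get_obs', 'hand_in', 'nose_length', 'read_camera'] 0.017
dict_keys(['t', 'q', 'joint_vel', 'joint_torque', 'eef_pos', 'tool_rot', 'contact_force', 'torque', 'gripper_width'])
```

send_rows([
  {"translation": [0, 0, 0], "rot": [0, 0, -6.6], "grip": 0.02},
  {"translation": [0, 0, 0], "rot": [0, 0, -6.6], "grip": 0.02},
  {"translation": [0, 0, 0], "rot": [0, 0, -6.6], "grip": 0.02},
  {"translation": [0, 0, 0], "rot": [0, 0, -6.6], "grip": 0.02},
  {"translation": [0, 0, 0], "rot": [0, 0, -6.6], "grip": 0.02},
], force=30)

```text
t: 0.52
eef_pos: [0.2933, -0.6076, 0.2477]
tool_rot: [-0.0, 0.964, -0.266, -0.0]
contact_force: [0.7, -0.7, 0.2]
gripper_width: 0.302
```

send_rows([
  {"translation": [0, 0, 0], "rot": [0, 0, -6.6], "grip": 0.02},
  {"translation": [0, 0, 0], "rot": [0, 0, -6.6], "grip": 0.02},
  {"translation": [0, 0, 0], "rot": [0, 0, -6.6], "grip": 0.02},
  {"translation": [0, 0, 0], "rot": [0, 0, -6.6], "grip": 0.02},
  {"translation": [0, 0, 0], "rot": [0, 0, -6.6], "grip": 0.02},
])

```text
t: 0.93
eef_pos: [0.2933, -0.6076, 0.2477]
tool_rot: [-0.0, 1.0, 0.018, -0.0]
contact_force: [-0.8, -1.0, 0.2]
gripper_width: 0.231
```

send_rows([
  {"translation": [0.0236, -0.0265, 0], "rot": [0, 0, 0], "grip": 0.02},
  {"translation": [0.0236, -0.0265, 0], "rot": [0, 0, 0], "grip": 0.02},
  {"translation": [0.0236, -0.0265, 0], "rot": [0, 0, 0], "grip": 0.02},
  {"translation": [0.0236, -0.0265, 0], "rot": [0, 0, 0], "grip": 0.02},
  {"translation": [0.0236, -0.0265, 0], "rot": [0, 0, 0], "grip": 0.02},
])

```text
t: 1.35
eef_pos: [0.4079, -0.4702, 0.2479]
tool_rot: [-0.0, 1.0, 0.015, -0.0]
contact_force: [1.0, -0.1, 0.0]
gripper_width: 0.234
```

send_rows([
  {"translation": [0.0236, -0.0265, 0], "rot": [0, 0, 0], "grip": 0.02},
  {"translation": [0.0236, -0.0265, 0], "rot": [0, 0, 0], "grip": 0.02},
  {"translation": [0.0236, -0.0265, 0], "rot": [0, 0, 0], "grip": 0.02},
  {"translation": [0.0236, -0.0265, 0], "rot": [0, 0, 0], "grip": 0.02},
  {"translation": [0.0236, -0.0265, 0], "rot": [0, 0, 0], "grip": 0.02},
])

```text
t: 1.77
eef_pos: [0.5217, -0.3342, 0.248]
tool_rot: [-0.0, 1.0, 0.015, -0.0]
contact_force: [0.3, -1.4, -0.4]
gripper_width: 0.229
```

send_rows([
  {"translation": [0.0236, -0.0265, 0], "rot": [0, 0, 0], "grip": 0.02},
  {"translation": [0.0236, -0.0265, 0], "rot": [0, 0, 0], "grip": 0.02},
  {"translation": [0.0236, -0.0265, 0], "rot": [0, 0, 0], "grip": 0.02},
  {"translation": [0.0236, -0.0265, 0], "rot": [0, 0, 0], "grip": 0.02},
  {"translation": [0.0236, -0.0265, 0], "rot": [0, 0, 0], "grip": 0.02},
])

```text
t: 2.18
eef_pos: [0.6356, -0.1982, 0.2479]
tool_rot: [-0.0, 1.0, 0.015, -0.0]
contact_force: [0.6, 0.1, 0.3]
gripper_width: 0.235
```

send_rows([
  {"translation": [0, 0.002, 0.024], "rot": [0, 0, 0], "grip": 0.02},
  {"translation": [0, 0.002, 0.024], "rot": [0, 0, 0], "grip": 0.02},
  {"translation": [0, 0, 0.024], "rot": [0, 0, 0], "grip": 0.02},
  {"translation": [0, 0, 0.024], "rot": [0, 0, 0], "grip": 0.02},
  {"translation": [0, 0, 0.024], "rot": [0, 0, 0], "grip": 0.02},
])

```text
t: 2.6
eef_pos: [0.6348, -0.2036, 0.1267]
tool_rot: [-0.0, 1.0, 0.015, -0.0]
contact_force: [-0.1, -0.4, 0.2]
gripper_width: 0.236
```

```bash
cat > look.py <<'E'
import sys
from station import *
from h import *
n,name=sys.argv[1],sys.argv[2]
c=read_camera(n); np.savez(name+'.npz',**c)
a=[int(v) for v in sys.argv[3:7]] or [0,0,512,384]
im=c['pixels'][a[1]:a[3],a[0]:a[2],::-1]
s=min(800/im.shape[1],600/im.shape[0])
cv2.imwrite(f'pics/{name}.png',cv2.resize(im,None,fx=s,fy=s,interpolation=cv2.INTER_CUBIC))
for b in blobs(c,.060,.082,(.4,.72,-.35,.2)): print(*b)
print(get_obs()['eef_pos'])
E
python3 look.py scene s1 200 0 460 240
```

```text
[343.8 150.6] 313 [ 0.5635 -0.2634  0.0269] [ 0.5593 -0.2588  0.0758]
[288.7 156.4] 317 [ 0.6328 -0.138   0.0279] [ 0.6279 -0.1331  0.072 ]
[385.5 168.9] 383 [ 0.4534 -0.2953  0.0293] [ 0.4514 -0.2897  0.0762]
[312.5 197.8] 415 [ 0.4946 -0.0857  0.0275] [ 0.4911 -0.0814  0.0725]
[ 0.63170598 -0.20297283  0.12139311]
```

View pics/s1.png

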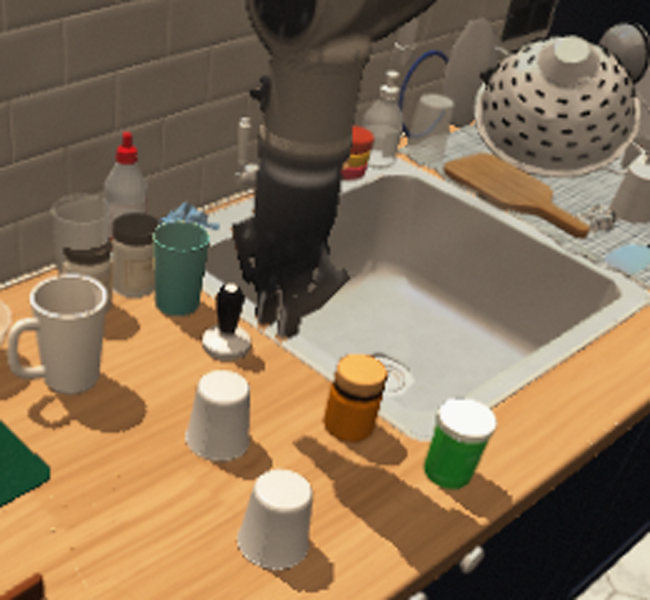

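```bash
python3 - <<'E'
from h import *
c=dict(np.load('s1.npz'));W=cloud(c)
m=(abs(W[...,0]-.633)<.08)&(abs(W[...,1]+.203)<.07)&(W[...,2]>.085)&(W[...,2]<.3)
q=W[m]
for lo in np.arange(.09,.26,.01):
    s=q[(q[:,2]>=lo)&(q[:,2]<lo+.01)]
    if len(s): print(round(lo,3),len(s),s[:,:2].min(0).round(3),s[:,:2].max(0).round(3))
E
```

```text
0.1 2 [ 0.618 -0.197] [ 0.643 -0.197]
0.11 39 [ 0.611 -0.215] [ 0.657 -0.191]
0.12 63 [ 0.609 -0.212] [ 0.657 -0.191]
0.13 60 [ 0.609 -0.216] [ 0.655 -0.192]
0.14 55 [ 0.609 -0.215] [ 0.655 -0.191]
0.15 74 [ 0.591 -0.215] [ 0.676 -0.188]
0.16 125 [ 0.586 -0.217] [ 0.679 -0.189]
0.17 106 [ 0.582 -0.221] [ 0.685 -0.186]
0.18 144 [ 0.576 -0.219] [ 0.69  -0.186]
0.19 136 [ 0.572 -0.217] [ 0.696 -0.186]
0.2 200 [ 0.569 -0.219] [ 0.697 -0.184]
0.21 171 [ 0.579 -0.214] [ 0.691 -0.183]
0.22 83 [ 0.593 -0.214] [ 0.674 -0.191]
0.23 40 [ 0.596 -0.213] [ 0.634 -0.17 ]
0.24 118 [ 0.595 -0.226] [ 0.657 -0.166]
0.25 130 [ 0.596 -0.222] [ 0.655 -0.164]
```

send_rows([
  {"translation": [0, 0, 0.02], "rot": [0, 0, 0], "grip": 0.02},
  {"translation": [0, 0, 0.02], "rot": [0, 0, 0], "grip": 0.02},
  {"translation": [0, 0, 0.02], "rot": [0, 0, 0], "grip": 0.02},
  {"translation": [0, 0, 0], "rot": [0, 0, 0], "grip": 0.02},
  {"translation": [0, 0, 0], "rot": [0, 0, 0], "grip": 0.02},
])

```text
t: 3.07
eef_pos: [0.6344, -0.2035, 0.0679]
tool_rot: [-0.0, 1.0, 0.015, -0.001]
contact_force: [-0.5, 1.0, -0.2]
gripper_width: 0.237
```

```bash
python3 - <<'E'
from station import *
o=get_obs()
print(o['eef_pos'],o['tool_rot'],o['t'])
E
```

```text
[ 0.63443192 -0.20353407  0.06785448] [-3.19512832e-04  9.99880482e-01  1.54150751e-02 -1.13824696e-03] 3.0667
```

send_rows([
  {"translation": [0, 0, 0.017], "rot": [0, 0, 0], "grip": 0.02},
  {"translation": [0, 0, 0.017], "rot": [0, 0, 0], "grip": 0.02},
  {"translation": [0, -0.006, 0], "rot": [0, 0, 0], "grip": 0.02},
  {"translation": [0, -0.006, 0], "rot": [0, 0, 0], "grip": 0.02},
  {"translation": [0, -0.004, 0], "rot": [0, 0, 0], "grip": 0.02},
])

```text
t: 3.48
eef_pos: [0.6359, -0.1863, 0.0362]
tool_rot: [-0.0, 1.0, 0.016, 0.001]
contact_force: [0.4, 0.1, 0.2]
gripper_width: 0.236
```

send_rows([
  {"translation": [0, -0.003, 0], "rot": [0, 0, 0], "grip": 0.02},
  {"translation": [0, -0.003, 0], "rot": [0, 0, 0], "grip": 0.02},
  {"translation": [0, -0.003, 0], "rot": [0, 0, 0], "grip": 0.02},
  {"translation": [0, -0.003, 0], "rot": [0, 0, 0], "grip": 0.02},
  {"translation": [0, -0.003, 0], "rot": [0, 0, 0], "grip": 0.02},
])

```text
t: 3.9
eef_pos: [0.6345, -0.1731, 0.0348]
tool_rot: [0.0, 1.0, 0.015, 0.0]
contact_force: [0.2, -2.0, 1.7]
gripper_width: 0.234
```

send_rows([
  {"translation": [0, -0.004, 0], "rot": [0, 0, 0], "grip": 0.02},
  {"translation": [0, -0.004, 0], "rot": [0, 0, 0], "grip": 0.02},
  {"translation": [0, -0.004, 0], "rot": [0, 0, 0], "grip": 0.02},
  {"translation": [0, -0.004, 0], "rot": [0, 0, 0], "grip": 0.02},
  {"translation": [0, -0.004, 0], "rot": [0, 0, 0], "grip": 0.02},
])

```text
t: 4.32
eef_pos: [0.6336, -0.1522, 0.0343]
tool_rot: [0.0, 1.0, 0.015, 0.0]
contact_force: [-0.1, -2.3, 1.9]
gripper_width: 0.235
```

```bash
python3 look.py scene s2 200 0 460 240
```

```text
[281.5 158.4] 389 [ 0.6444 -0.1197  0.0424] [ 0.6329 -0.1137  0.0721]
[343.9 150.5] 310 [ 0.5635 -0.2642  0.0268] [ 0.5593 -0.2591  0.076 ]
[299.1 158.5] 91 [ 0.604  -0.1508  0.0206] [ 0.6067 -0.1486  0.072 ]
[385.5 169. ] 391 [ 0.4538 -0.2952  0.0293] [ 0.4513 -0.2896  0.0761]
[312.5 197.8] 419 [ 0.4942 -0.085   0.0275] [ 0.4912 -0.0813  0.0722]
[ 0.63362531 -0.1509057   0.03426912]
```

View pics/s2.png

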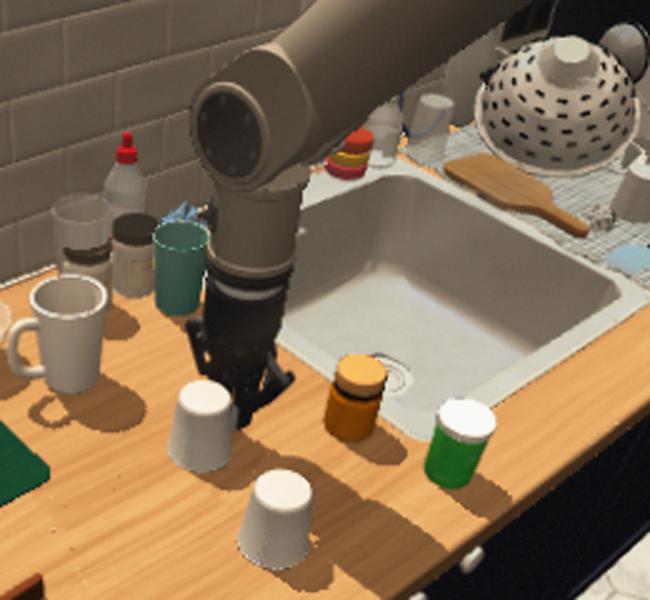

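Tumbler (crop ~(203,425)) is standing upright and moving ahead of the fingertips. Continuing.

send_rows([
  {"translation": [0, -0.006, 0], "rot": [0, 0, 0], "grip": 0.02},
  {"translation": [0, -0.006, 0], "rot": [0, 0, 0], "grip": 0.02},
  {"translation": [0, -0.006, 0], "rot": [0, 0, 0], "grip": 0.02},
  {"translation": [0, -0.006, 0], "rot": [0, 0, 0], "grip": 0.02},
  {"translation": [0, -0.006, 0], "rot": [0, 0, 0], "grip": 0.02},
])

```text
t: 4.78
eef_pos: [0.6325, -0.1217, 0.0342]
tool_rot: [-0.0, 1.0, 0.016, -0.0]
contact_force: [0.5, -0.8, 1.3]
gripper_width: 0.234
```

send_rows([
  {"translation": [0, -0.006, 0], "rot": [0, 0, 0], "grip": 0.02},
  {"translation": [0, -0.006, 0], "rot": [0, 0, 0], "grip": 0.02},
  {"translation": [0, -0.006, 0], "rot": [0, 0, 0], "grip": 0.02},
  {"translation": [0, -0.006, 0], "rot": [0, 0, 0], "grip": 0.02},
  {"translation": [0, -0.006, 0], "rot": [0, 0, 0], "grip": 0.02},
])

```text
t: 5.2
eef_pos: [0.6317, -0.092, 0.0343]
tool_rot: [-0.0, 1.0, 0.015, -0.0]
contact_force: [0.6, -1.4, 0.4]
gripper_width: 0.235
```

send_rows([
  {"translation": [0, -0.006, 0], "rot": [0, 0, 0], "grip": 0.02},
  {"translation": [0, -0.006, 0], "rot": [0, 0, 0], "grip": 0.02},
  {"translation": [0, -0.006, 0], "rot": [0, 0, 0], "grip": 0.02},
  {"translation": [0, -0.006, 0], "rot": [0, 0, 0], "grip": 0.02},
  {"translation": [0, -0.006, 0], "rot": [0, 0, 0], "grip": 0.02},
])

```text
t: 5.62
eef_pos: [0.6308, -0.0621, 0.0343]
tool_rot: [-0.0, 1.0, 0.015, 0.0]
contact_force: [-0.2, -1.3, 0.4]
gripper_width: 0.232
```

```bash
cat > look.py <<'E'
import sys
from station import *
from h import *
n,name=sys.argv[1],sys.argv[2]
c=read_camera(n); np.savez(name+'.npz',**c)
a=[int(v) for v in sys.argv[3:7]] or [0,0,512,384]
im=c['pixels'][a[1]:a[3],a[0]:a[2],::-1]
s=min(800/im.shape[1],600/im.shape[0])
cv2.imwrite(f'pics/{name}.png',cv2.resize(im,None,fx=s,fy=s,interpolation=cv2.INTER_CUBIC))
# bright (steel top) pixels only, at the height of the closed end
W=cloud(c); g=c['pixels'].min(-1)
m=(g>95)&(W[...,2]>.064)&(W[...,2]<.082)&(W[...,0]>.42)&(W[...,0]<.72)&(W[...,1]>-.35)&(W[...,1]<.2)
k,l,st,ce=cv2.connectedComponentsWithStats(m.astype(np.uint8))
for i in range(1,k):
    if st[i,4]<60: continue
    q=W[l==i]; (x,y),r=cv2.minEnclosingCircle(q[:,:2].astype(np.float32))
    print(ce[i].round(1),st[i,4],round(x,4),round(y,4),round(r,4))
o=get_obs(); print(o['t'],o['eef_pos'],o['contact_force'])
E
python3 look.py scene s3 130 60 390 300
```

```text
[343.6 146.9] 141 0.5669 -0.2661 0.0243
[386.  167.5] 317 0.4546 -0.2966 0.0301
[252.6 175.2] 315 0.6318 -0.0247 0.0316
[312.9 196.4] 335 0.4933 -0.0859 0.0264
5.6667 [ 0.63075789 -0.06015978  0.03433444] [-0.66351091  1.47655503  0.35523732]
```

View pics/s3.png

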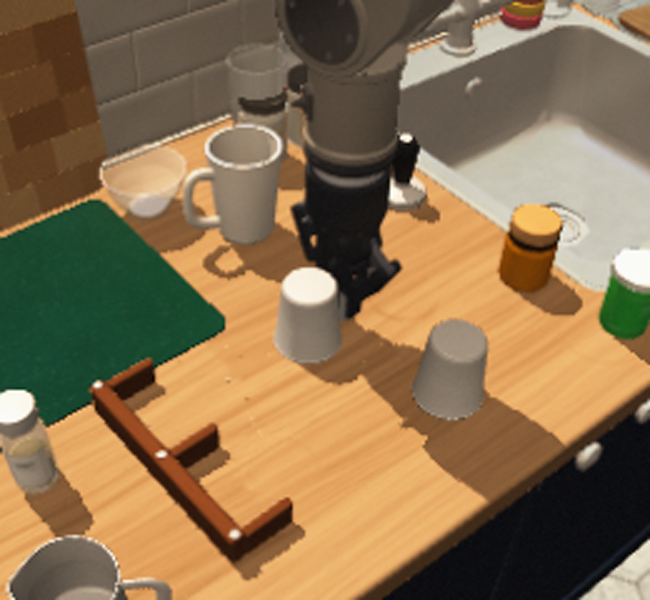

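Tumbler A stands in front of the fingers (crop ~(308,315)), headed for the far bay between fins at (150,375) and (215,435).

send_rows([
  {"translation": [0, -0.006, 0], "rot": [0, 0, 0], "grip": 0.02},
  {"translation": [0, -0.006, 0], "rot": [0, 0, 0], "grip": 0.02},
  {"translation": [0, -0.006, 0], "rot": [0, 0, 0], "grip": 0.02},
  {"translation": [0, -0.006, 0], "rot": [0, 0, 0], "grip": 0.02},
  {"translation": [0, -0.006, 0], "rot": [0, 0, 0], "grip": 0.02},
])

```text
t: 6.08
eef_pos: [0.6298, -0.032, 0.0343]
tool_rot: [-0.0, 1.0, 0.015, -0.0]
contact_force: [0.3, -0.8, 0.0]
gripper_width: 0.236
```

send_rows([
  {"translation": [0, -0.006, 0], "rot": [0, 0, 0], "grip": 0.02},
  {"translation": [0, -0.006, 0], "rot": [0, 0, 0], "grip": 0.02},
  {"translation": [0, -0.006, 0], "rot": [0, 0, 0], "grip": 0.02},
  {"translation": [0, -0.006, 0], "rot": [0, 0, 0], "grip": 0.02},
  {"translation": [0, -0.006, 0], "rot": [0, 0, 0], "grip": 0.02},
])

```text
t: 6.5
eef_pos: [0.6289, -0.0021, 0.0343]
tool_rot: [-0.0, 1.0, 0.015, -0.0]
contact_force: [0.5, -0.9, 0.8]
gripper_width: 0.236
```

send_rows([
  {"translation": [0, -0.006, 0], "rot": [0, 0, 0], "grip": 0.02},
  {"translation": [0, -0.006, 0], "rot": [0, 0, 0], "grip": 0.02},
  {"translation": [0, -0.006, 0], "rot": [0, 0, 0], "grip": 0.02},
  {"translation": [0, -0.006, 0], "rot": [0, 0, 0], "grip": 0.02},
  {"translation": [0, -0.006, 0], "rot": [0, 0, 0], "grip": 0.02},
])

```text
t: 6.92
eef_pos: [0.628, 0.0279, 0.0343]
tool_rot: [0.0, 1.0, 0.015, -0.0]
contact_force: [-0.1, -0.7, 0.5]
gripper_width: 0.234
```

```bash
python3 look.py scene s4 100 100 360 340
```

```text
[344. 147.] 149 0.5668 -0.2662 0.0235
[385.9 167.5] 319 0.4552 -0.2957 0.0295
[221.5 192.4] 353 0.626 0.0647 0.0312
[312.4 196.7] 358 0.4949 -0.0865 0.0275
6.9667 [0.62792221 0.02977083 0.03438068] [-0.16441615  0.82178172 -0.6587791 ]
```

View pics/s4.png

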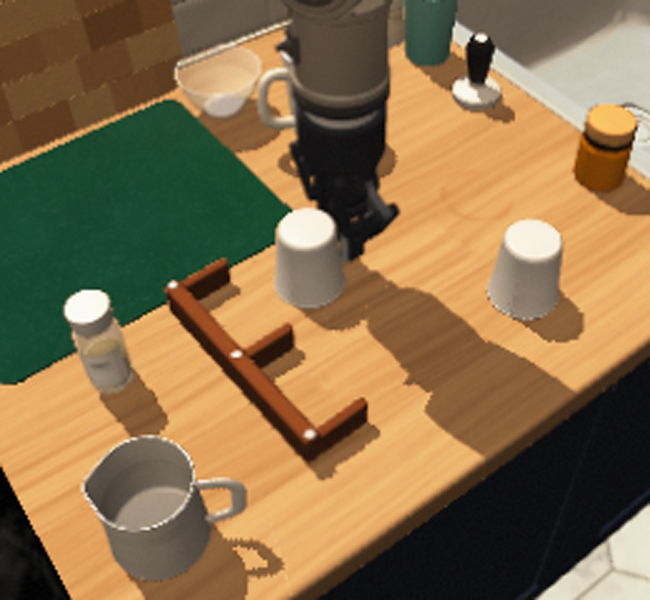

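Tumbler A at crop (308,258), in line with the far bay (fin ends at (228,270) and (290,335)). Going in.

send_rows([
  {"translation": [0, -0.005, 0], "rot": [0, 0, 0], "grip": 0.02},
  {"translation": [0, -0.005, 0], "rot": [0, 0, 0], "grip": 0.02},
  {"translation": [0, -0.005, 0], "rot": [0, 0, 0], "grip": 0.02},
  {"translation": [0, -0.005, 0], "rot": [0, 0, 0], "grip": 0.02},
  {"translation": [0, -0.005, 0], "rot": [0, 0, 0], "grip": 0.02},
])

```text
t: 7.38
eef_pos: [0.6272, 0.0528, 0.0343]
tool_rot: [-0.0, 1.0, 0.015, 0.0]
contact_force: [0.7, -0.2, 0.0]
gripper_width: 0.235
```

send_rows([
  {"translation": [0, -0.005, 0], "rot": [0, 0, 0], "grip": 0.02},
  {"translation": [0, -0.005, 0], "rot": [0, 0, 0], "grip": 0.02},
  {"translation": [0, -0.005, 0], "rot": [0, 0, 0], "grip": 0.02},
  {"translation": [0, -0.005, 0], "rot": [0, 0, 0], "grip": 0.02},
  {"translation": [0, -0.004, 0], "rot": [0, 0, 0], "grip": 0.02},
])

```text
t: 7.8
eef_pos: [0.6265, 0.077, 0.0343]
tool_rot: [-0.0, 1.0, 0.016, 0.0]
contact_force: [-1.0, -0.9, -0.5]
gripper_width: 0.233
```

send_rows([
  {"translation": [0, -0.003, 0], "rot": [0, 0, 0], "grip": 0.02},
  {"translation": [0, -0.002, 0], "rot": [0, 0, 0], "grip": 0.02},
  {"translation": [0, -0.002, 0], "rot": [0, 0, 0], "grip": 0.02},
  {"translation": [0, -0.002, 0], "rot": [0, 0, 0], "grip": 0.02},
  {"translation": [0, 0, 0], "rot": [0, 0, 0], "grip": 0.02},
])

```text
t: 8.22
eef_pos: [0.6262, 0.0857, 0.0343]
tool_rot: [-0.0, 1.0, 0.016, 0.0]
contact_force: [-0.3, -0.0, 0.2]
gripper_width: 0.23
```

```bash
python3 look.py scene s5 100 100 360 340
```

```text
[343.9 147. ] 150 0.5673 -0.2666 0.0239
[386.  167.6] 322 0.4545 -0.2958 0.0294
[312.3 196.7] 363 0.4941 -0.0861 0.0272
[199.6 204.3] 384 0.6268 0.1247 0.0305
8.2667 [0.62622699 0.08547153 0.03430014] [-0.95795518 -0.74773959 -0.11408117]
```

View pics/s5.png

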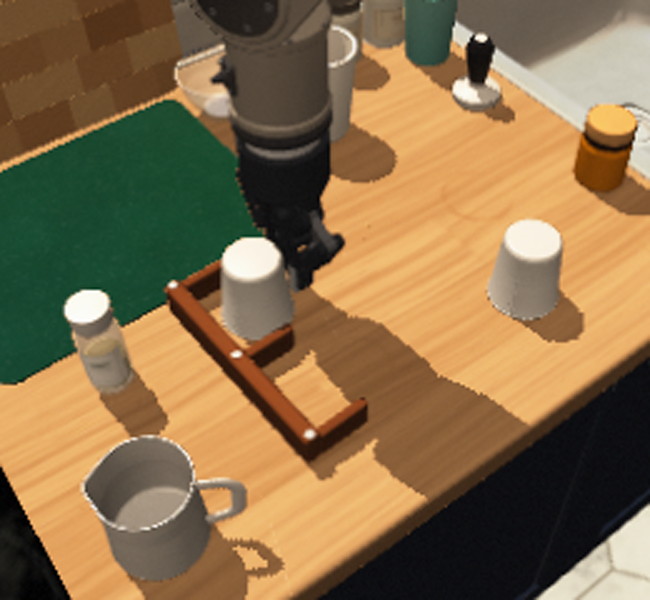

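Tumbler A is in the far bay (crop (255,290)), roughly 12 mm short of the rail. Creeping on until force rises.

send_rows([
  {"translation": [0, -0.002, 0], "rot": [0, 0, 0], "grip": 0.02},
  {"translation": [0, -0.002, 0], "rot": [0, 0, 0], "grip": 0.02},
  {"translation": [0, -0.0015, 0], "rot": [0, 0, 0], "grip": 0.02},
  {"translation": [0, -0.0015, 0], "rot": [0, 0, 0], "grip": 0.02},
  {"translation": [0, -0.001, 0], "rot": [0, 0, 0], "grip": 0.02},
])

```text
t: 8.68
eef_pos: [0.626, 0.0935, 0.0343]
tool_rot: [-0.0, 1.0, 0.016, -0.0]
contact_force: [-0.0, 0.2, 0.2]
gripper_width: 0.237
```

send_rows([
  {"translation": [0, -0.001, 0], "rot": [0, 0, 0], "grip": 0.02},
  {"translation": [0, -0.001, 0], "rot": [0, 0, 0], "grip": 0.02},
  {"translation": [0, -0.001, 0], "rot": [0, 0, 0], "grip": 0.02},
  {"translation": [0, 0, 0], "rot": [0, 0, 0], "grip": 0.02},
  {"translation": [0, 0, 0], "rot": [0, 0, 0], "grip": 0.02},
])

```text
t: 9.1
eef_pos: [0.6259, 0.0964, 0.0343]
tool_rot: [-0.0, 1.0, 0.016, 0.0]
contact_force: [-0.6, 0.1, 0.5]
gripper_width: 0.235
```

send_rows([
  {"translation": [0, -0.001, 0], "rot": [0, 0, 0], "grip": 0.02},
  {"translation": [0, -0.001, 0], "rot": [0, 0, 0], "grip": 0.02},
  {"translation": [0, -0.001, 0], "rot": [0, 0, 0], "grip": 0.02},
  {"translation": [0, 0, 0], "rot": [0, 0, 0], "grip": 0.02},
  {"translation": [0, 0, 0], "rot": [0, 0, 0], "grip": 0.02},
])

```text
t: 9.52
eef_pos: [0.6258, 0.0993, 0.0343]
tool_rot: [-0.0, 1.0, 0.016, 0.0]
contact_force: [-0.2, 0.7, -0.8]
gripper_width: 0.235
```

```bash
python3 look.py scene s6 150 140 280 260
```

```text
[343.8 147. ] 146 0.5661 -0.2651 0.024
[386.  167.5] 319 0.455 -0.2954 0.0295
[312.3 196.8] 366 0.4958 -0.0863 0.0273
[194.2 207.2] 386 0.6266 0.1381 0.0304
9.5667 [0.62582337 0.09935397 0.0343145 ] [ 0.25623736 -0.39091763 -0.55709707]
```

View pics/s6.png

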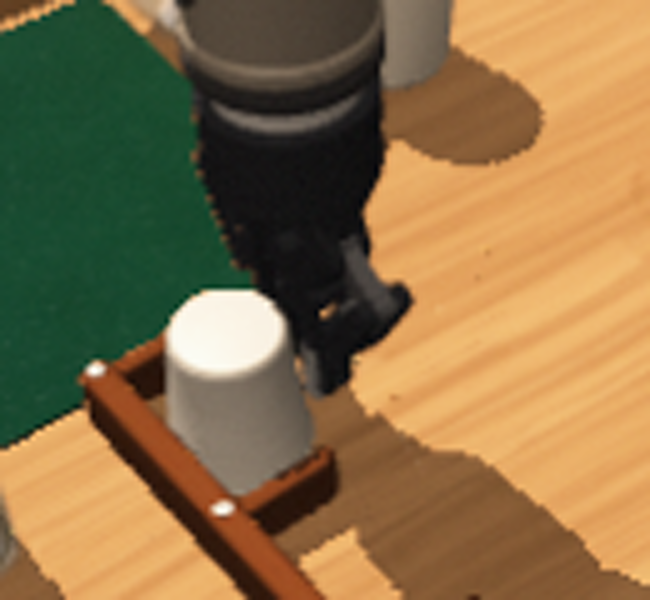

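Cup at (235,395), nearly touching the rail at (180,430); no contact force yet.

send_rows([
  {"translation": [0, -0.001, 0], "rot": [0, 0, 0], "grip": 0.02},
  {"translation": [0, -0.001, 0], "rot": [0, 0, 0], "grip": 0.02},
  {"translation": [0, 0, 0], "rot": [0, 0, 0], "grip": 0.02},
  {"translation": [0, 0, 0], "rot": [0, 0, 0], "grip": 0.02},
  {"translation": [0, 0, 0], "rot": [0, 0, 0], "grip": 0.02},
])

```text
t: 9.98
eef_pos: [0.6258, 0.1001, 0.0343]
tool_rot: [0.001, 1.0, 0.015, -0.0]
contact_force: [-0.3, -4.6, 1.8]
gripper_width: 0.231
```

send_rows([
  {"translation": [0, -0.001, 0], "rot": [0, 0, 0], "grip": 0.02},
  {"translation": [0, -0.0005, 0], "rot": [0, 0, 0], "grip": 0.02},
  {"translation": [0, 0, 0], "rot": [0, 0, 0], "grip": 0.02},
  {"translation": [0, 0, 0], "rot": [0, 0, 0], "grip": 0.02},
  {"translation": [0, 0, 0], "rot": [0, 0, 0], "grip": 0.02},
])

```text
t: 10.4
eef_pos: [0.6258, 0.1003, 0.0343]
tool_rot: [0.001, 1.0, 0.015, -0.0]
contact_force: [0.8, -7.7, 2.7]
gripper_width: 0.236
```

Rail contact is clear (TCP stalled at 0.100, ~5–8 N). Backing off and moving to tumbler B.

send_rows([
  {"translation": [0, 0.003, 0], "rot": [0, 0, 0], "grip": 0.02},
  {"translation": [0, 0.006, 0], "rot": [0, 0, 0], "grip": 0.02},
  {"translation": [0, 0.01, 0], "rot": [0, 0, 0], "grip": 0.02},
  {"translation": [0, 0.01, 0], "rot": [0, 0, 0], "grip": 0.02},
  {"translation": [0, 0.012, 0], "rot": [0, 0, 0], "grip": 0.02},
])

```text
t: 10.82
eef_pos: [0.6269, 0.0615, 0.0343]
tool_rot: [-0.0, 1.0, 0.016, 0.0]
contact_force: [-0.3, 0.9, 0.5]
gripper_width: 0.23
```

send_rows([
  {"translation": [0, 0, -0.02], "rot": [0, 0, 0], "grip": 0.02},
  {"translation": [0, 0, -0.02], "rot": [0, 0, 0], "grip": 0.02},
  {"translation": [0, 0, -0.02], "rot": [0, 0, 0], "grip": 0.02},
  {"translation": [0, 0, -0.02], "rot": [0, 0, 0], "grip": 0.02},
  {"translation": [0, 0, -0.02], "rot": [0, 0, 0], "grip": 0.02},
])

```text
t: 11.23
eef_pos: [0.6269, 0.0605, 0.1352]
tool_rot: [-0.0, 1.0, 0.015, -0.0]
contact_force: [-0.3, 0.6, -0.5]
gripper_width: 0.234
```

send_rows([
  {"translation": [-0.0148, 0.0207, 0], "rot": [0, 0, 0], "grip": 0.02},
  {"translation": [-0.0148, 0.0207, 0], "rot": [0, 0, 0], "grip": 0.02},
  {"translation": [-0.0148, 0.0207, 0], "rot": [0, 0, 0], "grip": 0.02},
  {"translation": [-0.0148, 0.0207, 0], "rot": [0, 0, 0], "grip": 0.02},
  {"translation": [-0.0148, 0.0207, 0], "rot": [0, 0, 0], "grip": 0.02},
])

```text
t: 11.65
eef_pos: [0.5553, -0.0459, 0.1344]
tool_rot: [0.0, 1.0, 0.015, 0.0]
contact_force: [0.2, -0.6, -0.1]
gripper_width: 0.234
```

send_rows([
  {"translation": [-0.0148, 0.0207, 0], "rot": [0, 0, 0], "grip": 0.02},
  {"translation": [-0.0148, 0.0207, 0], "rot": [0, 0, 0], "grip": 0.02},
  {"translation": [-0.0148, 0.0207, 0], "rot": [0, 0, 0], "grip": 0.02},
  {"translation": [-0.0148, 0.0207, 0], "rot": [0, 0, 0], "grip": 0.02},
  {"translation": [-0.0148, 0.0207, 0], "rot": [0, 0, 0], "grip": 0.02},
])

```text
t: 12.07
eef_pos: [0.4843, -0.1516, 0.1344]
tool_rot: [0.0, 1.0, 0.015, 0.0]
contact_force: [0.1, -0.3, 0.7]
gripper_width: 0.234
```

send_rows([
  {"translation": [0, 0, 0], "rot": [0, 0, 4.6], "grip": 0.02},
  {"translation": [0, 0, 0], "rot": [0, 0, 4.6], "grip": 0.02},
  {"translation": [0, 0, 0.015], "rot": [0, 0, 0], "grip": 0.02},
  {"translation": [0, 0, 0], "rot": [0, 0, 0], "grip": 0.02},
  {"translation": [0, 0, 0], "rot": [0, 0, 0], "grip": 0.02},
])

```text
t: 12.48
eef_pos: [0.4846, -0.1502, 0.1189]
tool_rot: [-0.0, 0.998, -0.065, -0.001]
contact_force: [1.0, 0.2, 0.7]
gripper_width: 0.233
```

```bash
python3 look.py scene s7 100 60 400 285; python3 look.py top t7 120 140 380 260
```

```text
[385.9 167.5] 320 0.4539 -0.2968 0.0301
[312.4 196.6] 352 0.4949 -0.0856 0.0266
[194.3 207. ] 383 0.6228 0.1405 0.0268
12.5333 [ 0.48510288 -0.1500965   0.11935543] [ 0.50258566 -0.17723226  0.53910114]
[211.6 185.2] 257 0.6246 0.1385 0.0267
[353.1 206. ] 155 0.5664 -0.269 0.0244
[290.  230.6] 266 0.4957 -0.0881 0.0271
[368.7 243.8] 74 0.456 -0.3085 0.0249
12.5833 [ 0.48546279 -0.14997456  0.11963224] [ 0.03607951 -0.7213461  -0.37313012]
```

View pics/s7.png

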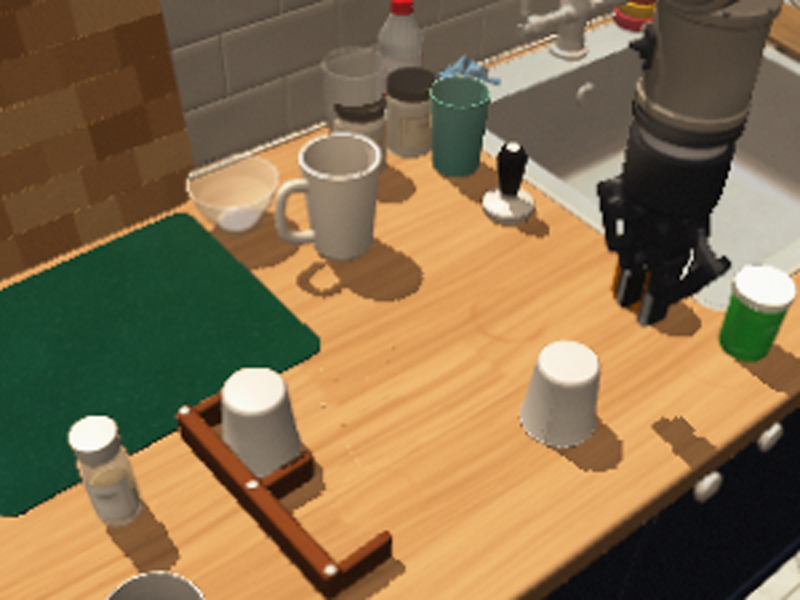

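View pics/t7.png

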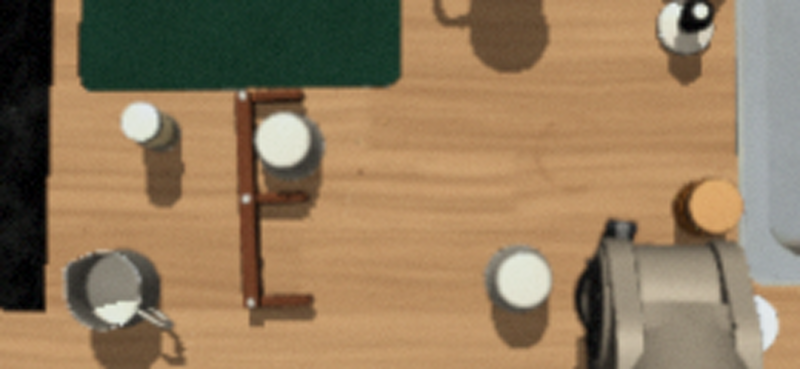

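Tumbler A is home in the far bay: it sits against the rail at (262,420) in the scene view and (285,140) in the top view. B stands at (562,393), with the hand behind it. Descending and pushing B.

send_rows([
  {"translation": [0.001, 0, 0.02], "rot": [0, 0, 0], "grip": 0.02},
  {"translation": [0, 0, 0.02], "rot": [0, 0, 0], "grip": 0.02},
  {"translation": [0, 0, 0.02], "rot": [0, 0, 0], "grip": 0.02},
  {"translation": [0, 0, 0.015], "rot": [0, 0, 0], "grip": 0.02},
  {"translation": [0, 0, 0.01], "rot": [0, 0, 0], "grip": 0.02},
])

```text
t: 13.0
eef_pos: [0.4861, -0.1498, 0.0334]
tool_rot: [-0.0, 0.998, -0.065, -0.0]
contact_force: [0.6, 0.1, -0.0]
gripper_width: 0.236
```

send_rows([
  {"translation": [0, -0.006, 0], "rot": [0, 0, 0], "grip": 0.02},
  {"translation": [0, -0.006, 0], "rot": [0, 0, 0], "grip": 0.02},
  {"translation": [0, -0.003, 0], "rot": [0, 0, 0], "grip": 0.02},
  {"translation": [0, -0.003, 0], "rot": [0, 0, 0], "grip": 0.02},
  {"translation": [0, -0.003, 0], "rot": [0, 0, 0], "grip": 0.02},
])

```text
t: 13.42
eef_pos: [0.4899, -0.1286, 0.0352]
tool_rot: [0.0, 0.998, -0.065, 0.001]
contact_force: [0.3, -0.8, 0.0]
gripper_width: 0.229
```

send_rows([
  {"translation": [0, -0.003, 0], "rot": [0, 0, 0], "grip": 0.02},
  {"translation": [0, -0.003, 0], "rot": [0, 0, 0], "grip": 0.02},
  {"translation": [0, -0.004, 0], "rot": [0, 0, 0], "grip": 0.02},
  {"translation": [0, -0.005, 0], "rot": [0, 0, 0], "grip": 0.02},
  {"translation": [0, -0.005, 0], "rot": [0, 0, 0], "grip": 0.02},
])

```text
t: 13.83
eef_pos: [0.4919, -0.1092, 0.0345]
tool_rot: [0.0, 0.998, -0.065, 0.0]
contact_force: [-0.2, -1.5, 1.6]
gripper_width: 0.236
```

send_rows([
  {"translation": [0, -0.006, 0], "rot": [0, 0, 0], "grip": 0.02},
  {"translation": [0, -0.006, 0], "rot": [0, 0, 0], "grip": 0.02},
  {"translation": [0, -0.006, 0], "rot": [0, 0, 0], "grip": 0.02},
  {"translation": [0, -0.006, 0], "rot": [0, 0, 0], "grip": 0.02},
  {"translation": [0, -0.006, 0], "rot": [0, 0, 0], "grip": 0.02},
])

```text
t: 14.25
eef_pos: [0.4956, -0.0787, 0.0343]
tool_rot: [-0.0, 0.998, -0.065, -0.0]
contact_force: [-0.3, -1.7, 1.7]
gripper_width: 0.235
```

```bash
python3 look.py scene s8 100 60 400 285
```

```text
[347.3 147.7] 87 0.5623 -0.2673 0.0213
[386.  167.6] 320 0.4543 -0.2957 0.0295
[294.8 204.8] 400 0.5008 -0.0415 0.0306
[194.3 207.2] 390 0.623 0.1405 0.0269
14.3 [ 0.49589012 -0.07715556  0.03429619] [-0.10645688  0.48157196  0.95244113]
```

View pics/s8.png

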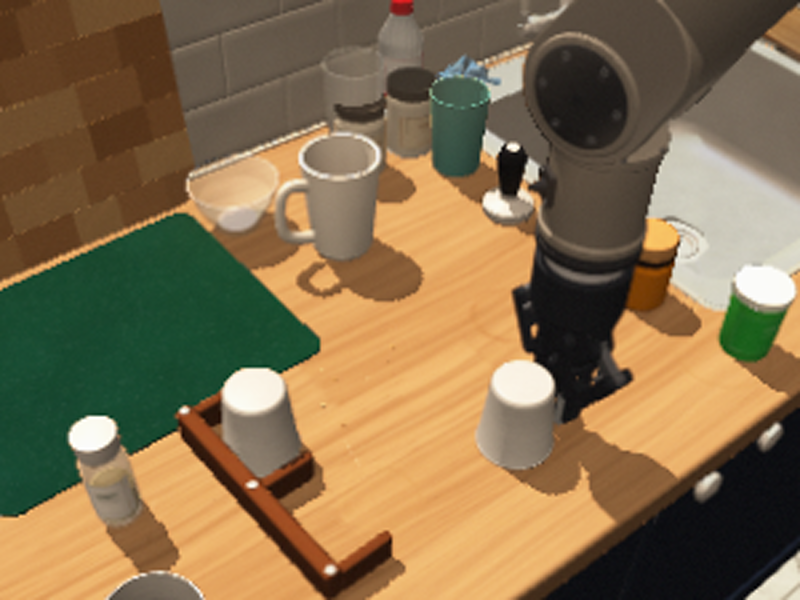

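B (crop (517,415)) is upright and moving straight with the fingers.

send_rows([
  {"translation": [0, -0.006, 0], "rot": [0, 0, 0], "grip": 0.02},
  {"translation": [0, -0.006, 0], "rot": [0, 0, 0], "grip": 0.02},
  {"translation": [0, -0.006, 0], "rot": [0, 0, 0], "grip": 0.02},
  {"translation": [0, -0.006, 0], "rot": [0, 0, 0], "grip": 0.02},
  {"translation": [0, -0.006, 0], "rot": [0, 0, 0], "grip": 0.02},
])

```text
t: 14.72
eef_pos: [0.4995, -0.0489, 0.0342]
tool_rot: [-0.0, 0.998, -0.065, -0.0]
contact_force: [0.4, -1.7, 0.8]
gripper_width: 0.234
```

send_rows([
  {"translation": [0, -0.006, 0], "rot": [0, 0, 0], "grip": 0.02},
  {"translation": [0, -0.006, 0], "rot": [0, 0, 0], "grip": 0.02},
  {"translation": [0, -0.006, 0], "rot": [0, 0, 0], "grip": 0.02},
  {"translation": [0, -0.006, 0], "rot": [0, 0, 0], "grip": 0.02},
  {"translation": [0, -0.006, 0], "rot": [0, 0, 0], "grip": 0.02},
])

```text
t: 15.13
eef_pos: [0.5034, -0.0193, 0.0343]
tool_rot: [-0.0, 0.998, -0.065, -0.0]
contact_force: [-0.2, -1.3, 0.6]
gripper_width: 0.235
```

send_rows([
  {"translation": [0, -0.006, 0], "rot": [0, 0, 0], "grip": 0.02},
  {"translation": [0, -0.006, 0], "rot": [0, 0, 0], "grip": 0.02},
  {"translation": [0, -0.006, 0], "rot": [0, 0, 0], "grip": 0.02},
  {"translation": [0, -0.006, 0], "rot": [0, 0, 0], "grip": 0.02},
  {"translation": [0, -0.006, 0], "rot": [0, 0, 0], "grip": 0.02},
])

```text
t: 15.55
eef_pos: [0.5073, 0.0104, 0.0343]
tool_rot: [0.0, 0.998, -0.065, 0.0]
contact_force: [0.1, -0.6, 0.2]
gripper_width: 0.236
```

```bash
python3 look.py scene s9 100 100 360 340
```

```text
[344.  146.9] 146 0.5668 -0.266 0.0241
[385.9 167.5] 319 0.4549 -0.2958 0.0294
[194.2 207.3] 389 0.6229 0.1408 0.0268
[259.4 220.4] 441 0.5145 0.0482 0.0302
15.6 [0.50759032 0.01197616 0.03437912] [1.02956384 0.65086867 0.30908207]
```

View pics/s9.png

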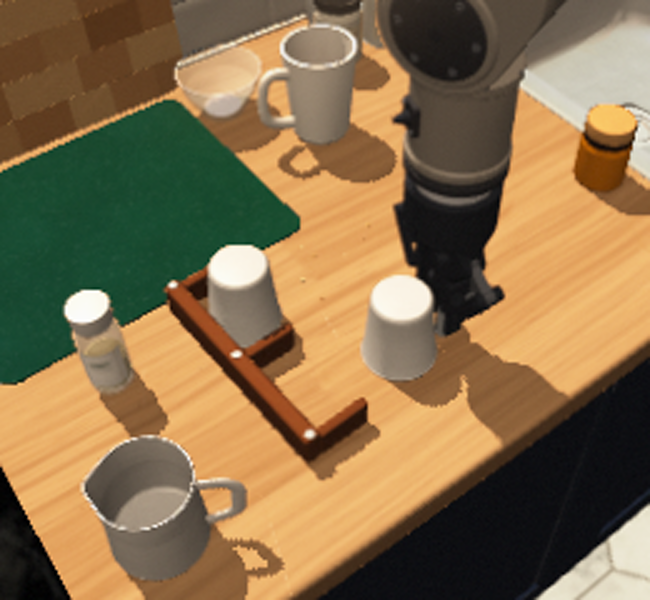

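B (crop (400,330)) lines up with the near bay (fin ends (290,330) and (362,408)). Going in.

send_rows([
  {"translation": [0, -0.005, 0], "rot": [0, 0, 0], "grip": 0.02},
  {"translation": [0, -0.005, 0], "rot": [0, 0, 0], "grip": 0.02},
  {"translation": [0, -0.005, 0], "rot": [0, 0, 0], "grip": 0.02},
  {"translation": [0, -0.005, 0], "rot": [0, 0, 0], "grip": 0.02},
  {"translation": [0, -0.005, 0], "rot": [0, 0, 0], "grip": 0.02},
])

```text
t: 16.02
eef_pos: [0.5105, 0.035, 0.0343]
tool_rot: [0.0, 0.998, -0.065, -0.0]
contact_force: [-0.5, -0.7, -0.2]
gripper_width: 0.234
```

send_rows([
  {"translation": [0, -0.005, 0], "rot": [0, 0, 0], "grip": 0.02},
  {"translation": [0, -0.005, 0], "rot": [0, 0, 0], "grip": 0.02},
  {"translation": [0, -0.005, 0], "rot": [0, 0, 0], "grip": 0.02},
  {"translation": [0, -0.005, 0], "rot": [0, 0, 0], "grip": 0.02},
  {"translation": [0, -0.005, 0], "rot": [0, 0, 0], "grip": 0.02},
])

```text
t: 16.43
eef_pos: [0.5138, 0.0599, 0.0343]
tool_rot: [0.0, 0.998, -0.065, 0.0]
contact_force: [0.1, -0.8, 0.7]
gripper_width: 0.233
```

send_rows([
  {"translation": [0, -0.004, 0], "rot": [0, 0, 0], "grip": 0.02},
  {"translation": [0, -0.004, 0], "rot": [0, 0, 0], "grip": 0.02},
  {"translation": [0, -0.003, 0], "rot": [0, 0, 0], "grip": 0.02},
  {"translation": [0, -0.003, 0], "rot": [0, 0, 0], "grip": 0.02},
  {"translation": [0, -0.002, 0], "rot": [0, 0, 0], "grip": 0.02},
])

```text
t: 16.85
eef_pos: [0.5158, 0.0756, 0.0343]
tool_rot: [-0.0, 0.998, -0.065, -0.0]
contact_force: [-1.0, -1.1, 0.6]
gripper_width: 0.238
```

```bash
python3 look.py scene s10 140 150 290 280
```

```text
[344. 147.] 151 0.5672 -0.2662 0.0238
[386.  167.6] 319 0.4539 -0.2956 0.029
[194.4 207.3] 393 0.6226 0.1406 0.0268
[231.4 232.7] 469 0.5211 0.1169 0.0269
16.9 [0.5158684  0.0759807  0.03434072] [ 0.27549391 -0.72557357  0.05165454]
```

View pics/s10.png

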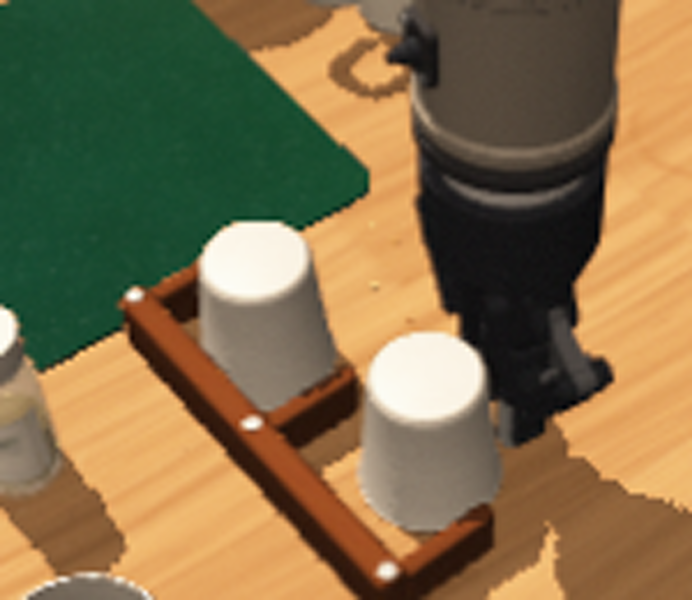

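B is inside the near bay (430,430), about 18 mm from the rail, clear of both fins.

send_rows([
  {"translation": [0, -0.003, 0], "rot": [0, 0, 0], "grip": 0.02},
  {"translation": [0, -0.003, 0], "rot": [0, 0, 0], "grip": 0.02},
  {"translation": [0, -0.003, 0], "rot": [0, 0, 0], "grip": 0.02},
  {"translation": [0, -0.002, 0], "rot": [0, 0, 0], "grip": 0.02},
  {"translation": [0, -0.002, 0], "rot": [0, 0, 0], "grip": 0.02},
])

```text
t: 17.32
eef_pos: [0.5175, 0.0884, 0.0343]
tool_rot: [-0.0, 0.998, -0.065, -0.0]
contact_force: [0.1, -1.5, 0.2]
gripper_width: 0.231
```

send_rows([
  {"translation": [0, -0.001, 0], "rot": [0, 0, 0], "grip": 0.02},
  {"translation": [0, -0.001, 0], "rot": [0, 0, 0], "grip": 0.02},
  {"translation": [0, -0.001, 0], "rot": [0, 0, 0], "grip": 0.02},
  {"translation": [0, 0, 0], "rot": [0, 0, 0], "grip": 0.02},
  {"translation": [0, 0, 0], "rot": [0, 0, 0], "grip": 0.02},
])

```text
t: 17.73
eef_pos: [0.5179, 0.0912, 0.0343]
tool_rot: [-0.0, 0.998, -0.065, 0.0]
contact_force: [-0.6, 0.4, 0.2]
gripper_width: 0.236
```

send_rows([
  {"translation": [0, -0.001, 0], "rot": [0, 0, 0], "grip": 0.02},
  {"translation": [0, -0.001, 0], "rot": [0, 0, 0], "grip": 0.02},
  {"translation": [0, 0, 0], "rot": [0, 0, 0], "grip": 0.02},
  {"translation": [0, 0, 0], "rot": [0, 0, 0], "grip": 0.02},
  {"translation": [0, 0, 0], "rot": [0, 0, 0], "grip": 0.02},
])

```text
t: 18.15
eef_pos: [0.5181, 0.0932, 0.0343]
tool_rot: [-0.0, 0.998, -0.065, 0.0]
contact_force: [0.0, -0.3, 1.1]
gripper_width: 0.234
```

send_rows([
  {"translation": [0, -0.001, 0], "rot": [0, 0, 0], "grip": 0.02},
  {"translation": [0, -0.001, 0], "rot": [0, 0, 0], "grip": 0.02},
  {"translation": [0, 0, 0], "rot": [0, 0, 0], "grip": 0.02},
  {"translation": [0, 0, 0], "rot": [0, 0, 0], "grip": 0.02},
  {"translation": [0, 0, 0], "rot": [0, 0, 0], "grip": 0.02},
])

```text
t: 18.57
eef_pos: [0.5183, 0.0946, 0.0343]
tool_rot: [0.0, 0.998, -0.065, -0.0]
contact_force: [-0.3, -2.4, 1.8]
gripper_width: 0.233
```

send_rows([
  {"translation": [0, -0.001, 0], "rot": [0, 0, 0], "grip": 0.02},
  {"translation": [0, -0.0005, 0], "rot": [0, 0, 0], "grip": 0.02},
  {"translation": [0, 0, 0], "rot": [0, 0, 0], "grip": 0.02},
  {"translation": [0, 0, 0], "rot": [0, 0, 0], "grip": 0.02},
  {"translation": [0, 0, 0], "rot": [0, 0, 0], "grip": 0.02},
])

```text
t: 18.98
eef_pos: [0.5183, 0.0949, 0.0342]
tool_rot: [0.001, 0.998, -0.065, -0.0]
contact_force: [-0.3, -7.0, 2.4]
gripper_width: 0.236
```

send_rows([
  {"translation": [0, 0.003, 0], "rot": [0, 0, 0], "grip": 0.02},
  {"translation": [0, 0.006, 0], "rot": [0, 0, 0], "grip": 0.02},
  {"translation": [0, 0.01, 0], "rot": [0, 0, 0], "grip": 0.02},
  {"translation": [0, 0.015, 0], "rot": [0, 0, 0], "grip": 0.02},
  {"translation": [0, 0.015, 0], "rot": [0, 0, 0], "grip": 0.02},
])

```text
t: 19.4
eef_pos: [0.5121, 0.0477, 0.0343]
tool_rot: [-0.0, 0.998, -0.064, 0.0]
contact_force: [0.0, -0.4, 0.9]
gripper_width: 0.237
```

send_rows([
  {"translation": [0, 0.01, -0.025], "rot": [0, 0, 0], "grip": 0.02},
  {"translation": [0, 0.01, -0.025], "rot": [0, 0, 0], "grip": 0.02},
  {"translation": [0, 0.01, -0.025], "rot": [0, 0, 0], "grip": 0.02},
  {"translation": [0, 0.01, -0.025], "rot": [0, 0, 0], "grip": 0.02},
  {"translation": [0, 0.01, -0.025], "rot": [0, 0, 0], "grip": 0.02},
])

```text
t: 19.82
eef_pos: [0.5053, -0.0025, 0.1604]
tool_rot: [-0.0, 0.998, -0.065, -0.0]
contact_force: [0.9, -0.1, 0.4]
gripper_width: 0.233
```

send_rows([
  {"translation": [0, 0.02, -0.01], "rot": [0, 0, 0], "grip": 0.02},
  {"translation": [0, 0.02, -0.01], "rot": [0, 0, 0], "grip": 0.02},
  {"translation": [0, 0.01, -0.01], "rot": [0, 0, 0], "grip": 0.02},
  {"translation": [0, 0, 0], "rot": [0, 0, 0], "grip": 0.02},
  {"translation": [0, 0, 0], "rot": [0, 0, 0], "grip": 0.02},
])

```text
t: 20.23
eef_pos: [0.4994, -0.0516, 0.1895]
tool_rot: [-0.0, 0.998, -0.066, 0.001]
contact_force: [-0.5, 0.8, -0.2]
gripper_width: 0.236
```

```bash
python3 look.py scene s11 100 100 360 340;python3 look.py top t11 120 80 380 260; python3 - <<'E'
from h import *
# dock frame from depth; tumbler poses from top outline at z=74 mm
for n,f in [('scene','s11'),('top','t11')]:
    c=dict(np.load(f+'.npz'));c0=dict(np.load(n+'0.npz'))
    W=cloud(c0)
    m=(W[...,2]>.02)&(W[...,2]<.042)&(W[...,0]>.35)&(W[...,0]<.75)&(W[...,1]>.08)&(W[...,1]<.22)
    k,l,st,ce=cv2.connectedComponentsWithStats(m.astype(np.uint8)); i=1+st[1:,4].argmax()
    (cx,cy),(w,h),a=cv2.minAreaRect(W[l==i][:,:2].astype(np.float32)); a=np.radians(a)
    X=np.array([np.cos(a),np.sin(a)]);Y=np.array([-X[1],X[0]]); O=np.array([cx,cy])+.017*Y
    print(n,'dock',O.round(4),round(np.degrees(a),2))
    W=cloud(c);g=c['pixels'].min(-1)
    m=(g>95)&(W[...,2]>.066)&(W[...,2]<.082)&(W[...,0]>.45)&(W[...,0]<.7)&(W[...,1]>.05)&(W[...,1]<.18)
    k,l,st,ce=cv2.connectedComponentsWithStats(m.astype(np.uint8))
    for i in range(1,k):
        if st[i,4]<60: continue
        (x,y),r=cv2.minEnclosingCircle(W[l==i][:,:2].astype(np.float32)); d=np.array([x,y])-O
        print('  dock coords x,y', (d@X).round(4),(d@Y).round(4),'r',round(r,4))
    for lab,cc in (('before',c0),('after',c)):
        for b in blobs(cc,.066,.13,(.4,.86,-.35,.36)): print('  ',lab,b[1],b[2])
E
```

```text
[344.9 146.9] 66 0.5658 -0.2665 0.0223
[386.  167.5] 319 0.455 -0.2969 0.03
[194.2 207. ] 380 0.6223 0.1408 0.0267
[223.1 235.9] 467 0.5229 0.1346 0.0268
20.2833 [ 0.49909506 -0.05067647  0.18895646] [ 0.39417356  0.26956238 -0.8886764 ]
[211.6 185.2] 256 0.6244 0.1384 0.0265
[353.1 206.2] 155 0.5655 -0.268 0.0246
[213.  220.2] 261 0.5238 0.133 0.0266
[362.6 244.9] 249 0.4549 -0.2978 0.0286
20.3333 [ 0.49895174 -0.05020094  0.18864337] [0.53465435 0.39503835 0.14120925]
scene dock [0.571  0.1714] 3.42
  dock coords x,y 0.0496 -0.0339 r 0.0265
  dock coords x,y -0.0502 -0.0339 r 0.0268
   before 256 [ 0.8461 -0.2616  0.0352]
   before 836 [ 0.8084 -0.0537  0.0572]
   before 83 [ 0.7451 -0.249   0.0156]
   before 278 [ 0.5623 -0.2658  0.0277]
   before 268 [ 0.6322 -0.1379  0.0273]
   before 346 [ 0.4534 -0.2973  0.0308]
   before 363 [ 0.4936 -0.0863  0.0277]
   before 381 [0.6372 0.269  0.0198]
   before 619 [0.4763 0.2904 0.0549]
   after 253 [ 0.846  -0.2618  0.0357]
   after 834 [ 0.8075 -0.0538  0.0566]
   after 234 [ 0.5628 -0.2641  0.0265]
   after 350 [ 0.455  -0.2969  0.03  ]
[... 319 characters left out ...]
051 -0.0549  0.056 ]
   before 97 [ 0.7479 -0.2528  0.0161]
   before 157 [0.6365 0.2678 0.019 ]
   before 249 [ 0.6314 -0.1393  0.0262]
   before 263 [ 0.5641 -0.2663  0.0264]
   before 77 [0.4822 0.3071 0.0378]
   before 57 [0.4824 0.2683 0.0415]
   before 272 [ 0.4942 -0.0883  0.0269]
   before 298 [ 0.4547 -0.2983  0.0285]
   after 117 [ 0.8473 -0.2624  0.0335]
   after 361 [ 0.8055 -0.0548  0.0559]
   after 96 [ 0.7487 -0.253   0.0167]
   after 153 [0.6369 0.2679 0.019 ]
   after 273 [0.6227 0.1376 0.027 ]
   after 263 [ 0.5643 -0.266   0.0264]
   after 277 [0.5224 0.1322 0.0271]
   after 74 [0.482  0.3075 0.038 ]
   after 57 [0.4825 0.2675 0.0414]
   after 296 [ 0.4549 -0.2978  0.0286]
```

View pics/s11.png

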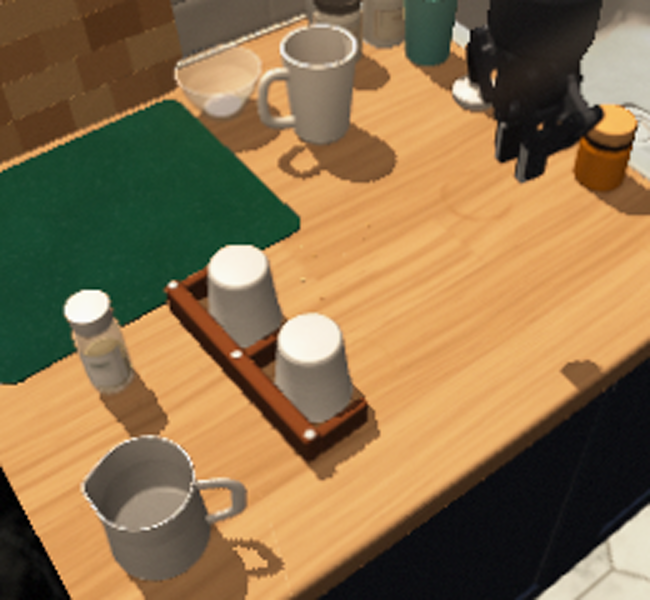

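View pics/t11.png

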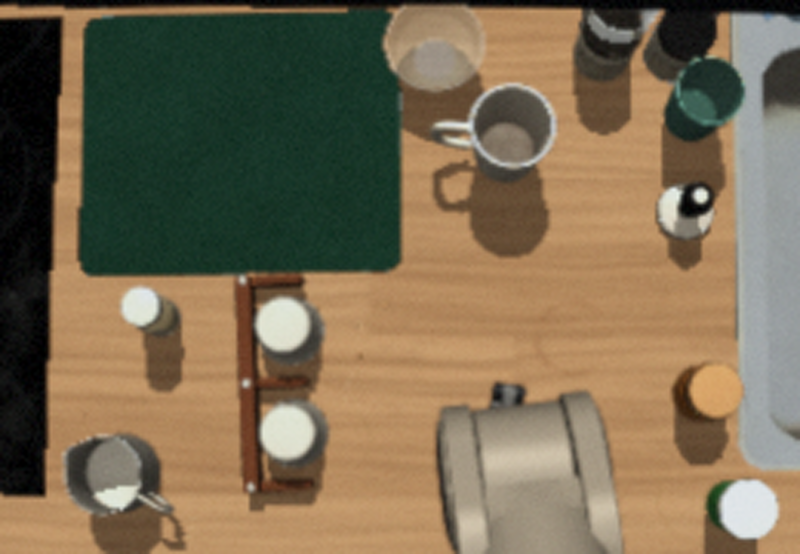

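Both tumblers stand upright at dock x = ±50 mm, y = −34 mm. In the top view they are at (283,323) and (290,432), against the rail. The bystanders haven't moved and the hand is clear.

```bash
python3 -c "
from station import *
print(hand_in())"
```

```text
the job is handed in; nothing more can be done
None
```

I pushed both tumblers along the worktop into the dock with the outer sides of the nearly closed fingers: tumbler_a into the far bay, tumbler_b into the near bay. I crept each one in at the end until it met the back rail. The force rose to about 7–8 N and the fingers stopped advancing. Then I backed off, raised the hand clear and handed in at about 20 s.

- **Tumblers:** in both cameras they are upright and about 50 mm either side of the dock's centre. They sit 33.4–33.9 mm from the rail's front face, against a target of 34 mm. The two cameras disagreed on the dock's position by about 2 mm, which is within the calibration.
- **Other items:** all six read within about 2 mm of where they started, with one exception: the scene camera's last check didn't pick up the tamper, because the hand was in front of it. The top camera shows it had not moved.
- **Checks:** none failed.

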